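Clear the lapping bed with the bench brush

ROBOT

A 7-joint arm with a two-finger parallel gripper is mounted at the origin on the work surface. World frame = base frame: x ahead of the robot, y to its left, z up, the work surface at z = 0. Lengths are in mm, angles in rad, forces in N, time in s.
With the tool pointing down it reaches from about 400 to 900 mm from the base axis. Payload 5.6 kg.
Tool frame: the origin (TCP) lies where the fingers leave the gripper's body, on its centre line; the fingertips stand 88 mm ahead of it and the grasp point (between the pads) lies 69 mm ahead of it; z points along the fingers, x is the direction in which the jaws open and shut, and the axes are right-handed (so a half turn about z gives the same grasp; the last joint's range is limited). The gripper opens to 92 mm and grips with 3 to 60 N. Pads are 20 mm wide; open, the fingers measure 128 mm over their backs; the gripper's body (75 mm by 189 mm) begins 69 mm behind the grasp point.
Start: joints at [-1.249, 0.468, -0.012, 1.603, 0.006, 1.071, -0.056], TCP at [231.932, 607.217, 302.692] pointing down, gripper open.
Joint ranges: [-2.53, 2.53], [-0.31, 2.02], [-1.57, 1.55], [0.28, 2.44], [-1.29, 4.43], [0.15, 1.84], [-2.92, 2.92]. Speed limits (rad/s): [2.57, 2.57, 3.14, 3.14, 3.14, 3.14, 3.14].

INTERFACE

Orientations are given as a unit quaternion [w, x, y, z].
In Python, from workcell import arm gives the robot as it stands. The module is installed in compiled form; this text tells all that it offers.
- The arm moves only by the shell command python3 -m creep 'ROWS' [FORCE]. ROWS is JSON, a list that holds one entry, the list of rows, each a list of 7 numbers: the turn, a rotation vector about the world's x, y, z in rad, then the shift along the world's x, y, z in cm, then the closure, from 0 (fully open) to 1 (shut). A call has 1 to 20 rows; each row is the pose to reach, as a shift and turn from the pose measured when the call began; what a row does not reach only later rows make up. A row lasts 1/12 s, in which the tool goes at most 41.7 mm and 7.16 degrees, less where a joint would pass 70% of its speed; a pose out of reach is approached as far as the arm can. A call with a gripper value outside its range is refused whole. The fingers move at their own pace and stop on an object; FORCE is the grip in N (left out, the last holds). Time passes only in rows, so rows that repeat a pose let the fingers close. It gives the time, the measured TCP pose, the force and the opening at its end, in the units of the state.
- arm.get_state(): the state, without advancing time (a new reading comes with each control period).
- arm.get_image(name): name is "scene" or "top" or "wrist"; returns (picture, depth): 400x640x3 uint8, red, green, blue; 400x640 float32, mm along the optical axis (not along the pixel's ray), 0 where there is no reading.
- arm.camera_model(name): a dict with "fovy" (degrees; the focal length in pixels is half the picture's height over the tangent of half this angle, whatever the lens; pixels are square), "cx", "cy" (the principal point, pixels), "extrinsics" (4x4, takes a point from camera to world coordinates); the wrist camera has in their place "tool_from_camera" (4x4, takes a point from camera to tool coordinates, whose origin is the TCP and whose axes are the tool frame's). Camera axes: x right, y up, looking along -z (the intrinsics and any distortion apply to the point x, -y, -z); pixel columns grow to the right and rows downward; lengths in mm; the calibration is good to about 2 mm. A picture is of the moment at which its call begins: read the wrist's pose just before it. camera_model takes no time and is no camera call.
- arm.finish_job(): hands the job in, once; it reports no verdict.
The state is a dict: "clock": time; "q": joint angles; "dq": joint speeds; "joint_efforts": joint torques, N m; "position": TCP position; "orientation": TCP orientation; "contact_force": force on the tool from outside, world axes, zero at the start; "moment": the same for the moment, N m; "width": opening from 0.0 (shut) to 1.0 (fully open).
Only numpy, scipy, OpenCV 4.12 (cv2) and the standard library are available. Lean on these libraries where they do the work, as an engineer would, in place of code of your own. Each camera call takes 0.05 s, during which the arm holds its last target. There are 200 camera calls.

TASK

Draw the orange-handled stop pin out of the lapping bed and park it upright in the yellow notch on the bed's front edge, collar resting on the ear. Then, touching the offcuts only with the brush, sweep all four along the bed's lanes and off its end into the red tray. Put the brush back on the black mat, bristles down, leaving the jaw lever and everything else undisturbed.

Things in the scene. Friction and masses are not known exactly. Their poses are not given: they have to be found in the camera images.
- bed: fixed steel bed 212 (own x, away from the robot) x 240 (own y, left) x 50 mm high; origin: centre of underside. Blue rails 8 wide, 12 high run along the edges x = -102 and +102; the ends y = -120, +120 are open. Jaw in the middle leaves two lanes along y, 78 mm wide, centre lines x = -59 (front), +59 (rear). Pin's bore, 17 wide, 43 deep, at x = -59, y = 0.
- jaw: green fixed jaw block with black-knobbed lever on the bed's middle line between the lanes: 40 (own x) x 90 (own y) mm, axes as the bed's; origin: centre of its underside, on the bed's top (50 mm above the bench). Block 47 mm high, knob up to 85 mm above the bed's top. The lever tilts along own y only.
- knob (a point): centre of the black ball knob (25 mm) on the jaw's lever; the lever stays where it stands by friction and must not be moved
- pin: loose steel stop pin upright in the bed's bore: shank 14 mm thick, 40 long below the collar; collar 34 wide, 6 thick; above it a round orange handle 22 thick, 50 long. Origin on the axis at the collar's underside; z up along the handle. About 0.14 kg.
- notch (a point): where the parked pin's origin belongs: slot 20 mm wide in a yellow ear (44 deep, 48 wide, 12 thick, its top 50 mm above the bench) on the bed's front edge. The slot runs along the bed's x, open to the front (-x, 22 mm from here), above and below; closed end 12 mm behind (+x). The pin hangs by its collar.
- brush: loose hand brush, bristles down: stiff bristle block 64 (own x) x 36 (own y) x 32 mm high, wooden back 66 x 38 from 32 to 48 mm, flat-sided upright wooden grip 54 (x) x 22 (y) from 48 to 95 mm above the bristle ends. Origin: centre of the bristle ends, z up. About 0.16 kg. Sweeps along own y, either way.
- rest: black rubber mat 190 (own x) x 130 (own y) x 10 mm, fixed on the bench at one end of the bed (left or right), where the brush stands; axes as the bed's, origin at the centre of its underside
- tray: red open scrap tray fixed on the bench against the other end of the bed, 212 (own x) x 150 (own y) x 40 mm high, walls 4 mm; axes as the bed's, origin: centre of underside. The bed's top is 10 mm above its rim.
- scrap1: square brass tube offcut, loose on one of the bed's lanes, 60 (own x) x 28 x 28 mm, about 0.1 to 0.25 kg; origin at its centre, 14 mm above what it lies on
- scrap2: solid-looking brass bar offcut, loose on one of the bed's lanes, 60 (own x) x 28 x 28 mm, about 0.1 to 0.25 kg; origin at its centre, 14 mm above what it lies on
- scrap3: square copper tube offcut, loose on one of the bed's lanes, 60 (own x) x 28 x 28 mm, about 0.1 to 0.25 kg; origin at its centre, 14 mm above what it lies on
- scrap4: square brass tube offcut, loose on one of the bed's lanes, 60 (own x) x 28 x 28 mm, about 0.1 to 0.25 kg; origin at its centre, 14 mm above what it lies on
- guide_ring: upright bystander, to be left alone; origin at the centre of its underside; white nylon ring, 70 mm wide, 25 mm high
- copper_sleeve: upright bystander, to be left alone; origin at the centre of its underside; copper tube standing up, 36 mm wide, 60 mm high, near the bed's front edge
- lap_sleeve: upright bystander, to be left alone; origin at the centre of its underside; aluminium tube standing up, 40 mm wide, 75 mm high, behind the bed
- reamer: lying bystander, to be left alone: steel reamer with wooden handle 28 mm thick, 190 mm long along own x, left of the others; origin under its middle
- compound_jar: upright bystander, to be left alone; origin at the centre of its underside; amber jar, 60 mm wide, 70 mm high
- oil_can: upright bystander, to be left alone; origin at the centre of its underside; green can, 56 mm wide, 100 mm high
Things that resemble listed ones, but are neither listed nor needed, are in the scene too. Leave any turquoise look-alike of the scrap3 alone. Several things have the shape of the pin; the one meant has the colours described above.

How it is judged (in metres and radians):
On the way, in this order (a step that is already met when the one before it is completed fails the run):
1. the pin hangs upright in the notch by its collar (x of pin in the frame of notch between -0.011 and 0.009 m and y of pin in the frame of notch between -0.006 and 0.006 m and z of pin in the frame of notch between -0.004 and 0.005 m and angle between pin's own z axis and vertical below 0.12 rad), for 0.2 s.
2. all four offcuts lie in the tray (x of scrap1 in the frame of tray between -0.105 and 0.105 m and y of scrap1 in the frame of tray between -0.073 and 0.073 m and height (world z) of each of scrap1, scrap2, scrap3, scrap4 below 0.06 m and x of scrap2 in the frame of tray between -0.105 and 0.105 m and y of scrap2 in the frame of tray between -0.073 and 0.073 m and x of scrap3 in the frame of tray between -0.105 and 0.105 m and y of scrap3 in the frame of tray between -0.073 and 0.073 m and x of scrap4 in the frame of tray between -0.105 and 0.105 m and y of scrap4 in the frame of tray between -0.073 and 0.073 m), for 0.2 s.
At the end, for the whole second after the job is handed in: Pin upright (7 deg) in the notch, collar on the ear, axis within 6 mm sideways and about 10 mm along the slot; all four offcut centres inside the tray, under 60 mm high; brush standing on the mat, bristles down, centre 20 mm inside the mat's edges; all at rest (all of step 1 and all of step 2 and x of brush in the frame of rest between -0.07 and 0.07 m and y of brush in the frame of rest between -0.045 and 0.045 m and height (world z) of brush between 0.005 and 0.016 m and angle between brush's own z axis and vertical below 0.1 rad and linear speed of each of scrap1, scrap2, scrap3, scrap4, pin, brush below 0.02 m/s); the robot touches nothing.
It fails at once if the gripper or arm touches an offcut (contact force between any of the fingers, the arm and scrap1 above 0.5 N or contact force between any of the fingers, the arm and scrap2 above 0.5 N or contact force between any of the fingers, the arm and scrap3 above 0.5 N or contact force between any of the fingers, the arm and scrap4 above 0.5 N).
It fails at once if the jaw lever is moved by more than 10 mm at its knob (distance of knob from where it was at the start of the episode above 0.01 m).
It fails at once if a bystander is moved by more than 25 mm (distance of any of guide_ring, copper_sleeve, lap_sleeve, reamer, compound_jar, oil_can from where it was at the start of the episode above 0.025 m).
It also fails if it takes over 72 s, if anything falls off the work surface, if the arm or the gripper's body presses on something with over 40 N, if the wrist force passes 120 N, or if a joint passes its speed limit or range.

## Working session

There is one attempt and no reset: what is moved stays moved. The work goes in short steps, Python scripts to look and compute and a shell command to move; the robot and the scene stay as the last step left them, time stands still between calls to the robot, and variables do not carry over. Pictures are saved under pics/ and viewed, about 8 in all and at most 12, crops included, and the job is handed in when it is done.

```bash
mkdir -p pics; cat > h.py <<'E'
import numpy as np,cv2
from workcell import arm
def cam(n,st=None):
    m=arm.camera_model(n); return m
def cloud(n):
    m=arm.camera_model(n); st=arm.get_state()
    im,d=arm.get_image(n); 
    f=200/np.tan(np.radians(m['fovy']/2))
    v,u=np.mgrid[:400,:640]
    P=np.stack([(u-m['cx'])/f*d,-(v-m['cy'])/f*d,-d,np.ones_like(d)],-1)
    if n=='wrist':
        from scipy.spatial.transform import Rotation as R
        T=np.eye(4);q=st['orientation'];T[:3,:3]=R.from_quat([q[1],q[2],q[3],q[0]]).as_matrix();T[:3,3]=st['position']
        E=T@np.array(m['tool_from_camera'])
    else: E=np.array(m['extrinsics'])
    W=(P@E.T)[...,:3]; W[d==0]=np.nan
    return im,W
def save(n,im): cv2.imwrite('pics/'+n,cv2.cvtColor(im,cv2.COLOR_RGB2BGR))
E
python3 - <<'E'
from h import *
print({k:(v if k!='extrinsics' else np.round(v,3).tolist()) for k,v in arm.camera_model('top').items()})
print(arm.camera_model('wrist')); print(arm.get_state())
for n in ['top','scene']:
    im,W=cloud(n); save(n+'0.png',im); np.savez(n+'0.npz',im=im,W=W)
E
```

```text
{'fovy': 56.143910150259316, 'cx': 311.0263316119265, 'cy': 202.57829999603123, 'extrinsics': [[0.001, 0.999, -0.054, 493.974], [-0.999, -0.001, -0.034, -25.374], [-0.034, 0.054, 0.998, 1136.607], [0.0, 0.0, 0.0, 1.0]]}
{'fovy': 59.90076121349971, 'cx': 319.8890429682673, 'cy': 198.89214757275903, 'tool_from_camera': array([[ 9.99999465e-01,  9.13263681e-04,  4.86266150e-04,
        -1.28461572e+00],
       [ 1.00823789e-03, -9.65660303e-01, -2.59806010e-01,
        -7.34703322e+01],
       [ 2.32296524e-04,  2.59806361e-01, -9.65660707e-01,
        -8.25114737e+01],
       [ 0.00000000e+00,  0.00000000e+00,  0.00000000e+00,
         1.00000000e+00]])}
{'clock': 0.0, 'q': array([-1.24902167,  0.46839649, -0.01161182,  1.6036147 ,  0.00601325,
        1.07139687, -0.05628686]), 'dq': array([-2.40058442e-03,  5.97871444e-04,  1.54155171e-03,  1.59025380e-04,
        4.78944247e-04,  1.42337285e-03, -3.79511260e-05]), 'joint_efforts': array([ 7.95850956e-04, -5.20572639e+01, -1.24294902e-02, -2.43741900e+01,
       -5.66928601e-02,  1.73083314e-02,  1.53848728e-04]), 'position': array([231.78142108, 606.81400455, 301.73138075]), 'orientation': array([ 5.57870434e-04,  8.23641851e-01,  5.67109609e-01, -6.94101883e-04]), 'contact_force': array([ 0.04227395, -0.18413029, -1.12724166]), 'moment': array([0.03868773, 0.00481116, 0.01229985]), 'width': 1.0030159027271552}
```

View pics/top0.png

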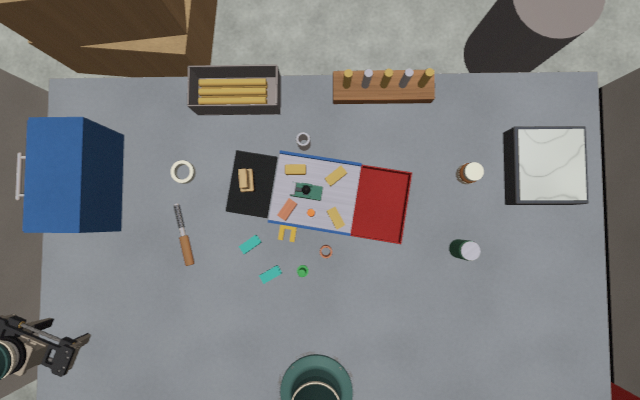

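View pics/scene0.png

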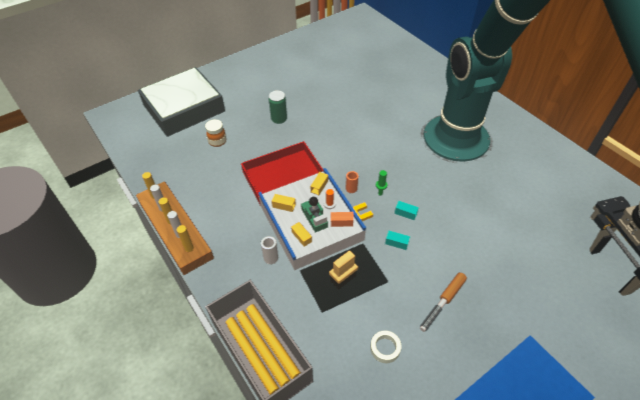

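The top view has +x up and +y left. The brush is on the mat at (246,181) and the tray is to the right at (381,204). Pin candidates: the orange one in the bed at (311,212), the green one on the bench at (303,271), and the handles in the rear rack at (348–430,78). Only (311,212) is orange and stands in the front-lane bore. Turquoise look-alikes at (250,243) and (270,274) are to be left alone.

```bash
cat > seg.py <<'E'
from h import *
def comps(im,W,cond,box=None,mn=15):
    out=[]
    m=cond.astype(np.uint8)
    n,l,s,c=cv2.connectedComponentsWithStats(m)
    for i in range(1,n):
        if s[i,4]<mn: continue
        p=W[l==i]; p=p[~np.isnan(p[:,0])]
        r=cv2.minAreaRect(p[:,:2].astype(np.float32))
        out.append((c[i].round().astype(int).tolist(),int(s[i,4]),np.median(p,0).round(1).tolist(),[np.round(x,1).tolist() for x in r]))
    return out
E
python3 - <<'E'
from seg import *
D=np.load('top0.npz');im,W=D['im'],D['W']
hsv=cv2.cvtColor(im,cv2.COLOR_RGB2HSV).astype(int);H,S,V=hsv[...,0],hsv[...,1],hsv[...,2]
roi=np.zeros((400,640),bool);roi[120:285,160:500]=1
z=W[...,2]
for n,c in dict(blue=(H>105)&(H<125)&(S>150)&(z>40),yellow=(H>18)&(H<30)&(S>140)&(z>40),orange=(H<17)&(S>130)&(z>40),red=(S>150)&((H<6)|(H>174)),black=(V<45)&(z<40),knob=(V<50)&(z>80),brush=(z>60)&(H>8)&(H<25)&(S>60)&(np.mgrid[:400,:640][1]<270),tall=(z>55)).items():
    print(n)
    for o in comps(im,W,c&roi): print('  ',o)
s=5; save('crop0.png',cv2.resize(im[145:260,220:420],None,fx=4,fy=4,interpolation=cv2.INTER_CUBIC))
E
```

```text
blue
   ([320, 158], 164, [681.3, -12.8, 61.7], [[681.2, -13.7], [234.8, 6.1], 80.7])
   ([301, 226], 88, [485.1, 40.2, 62.4], [[484.3, 40.5], [186.5, 3.8], 80.7])
   ([342, 233], 16, [465.4, -78.4, 60.9], [[464.9, -76.8], [40.1, 2.8], 80.7])
yellow
   ([287, 232], 136, [467.7, 81.3, 50.7], [[464.9, 82.0], [45.2, 40.8], 80.6])
orange
   ([464, 174], 45, [635.4, -427.0, 42.8], [[636.2, -431.8], [54.2, 24.1], 12.8])
   ([310, 212], 39, [523.9, 12.6, 106.4], [[522.7, 11.4], [13.9, 19.1], 89.5])
red
   ([381, 204], 3619, [551.1, -196.7, 4.7], [[550.5, -191.3], [146.6, 209.8], 80.8])
black
   ([252, 185], 2113, [602.6, 185.4, 10.2], [[612.5, 195.0], [126.3, 185.9], 81.0])
knob
   ([306, 189], 53, [584.8, 22.8, 131.8], [[584.0, 24.2], [19.2, 19.0], 89.2])
brush
   ([244, 179], 221, [618.2, 196.4, 103.8], [[616.7, 202.5], [61.1, 34.5], 11.9])
tall
   ([303, 139], 106, [735.0, 34.2, 74.1], [[735.5, 33.4], [37.5, 38.5], 89.5])
   ([320, 158], 270, [681.6, -14.3, 61.8], [[682.5, -15.3], [238.1, 9.1], 80.7])
   ([473, 171], 304, [640.6, -447.3, 70.1], [[640.7, -449.0], [52.1, 51.2], 33.2])
   ([295, 169], 237, [647.2, 56.4, 77.5], [[648.2, 58.1], [64.4, 28.3], 89.9])
   ([336, 175], 224, [629.3, -59.8, 77.9], [[629.8, -59.9], [28.2, 59.9], 38.4])
   ([246, 179], 297, [616.1, 193.5, 101.3], [[618.7, 199.3], [62.9, 35.6], 4.1])
   ([306, 191], 464, [584.1, 22.6, 79.0], [[586.1, 23.9], [89.0, 41.0], 80.6])
   ([298, 218], 458, [499.4, 70.4, 64.7], [[510.6, 11.3], [238.3, 78.9], 77.7])
   ([312, 212], 97, [524.0, 8.8, 85.0], [[524.6, 10.6], [31.1, 32.3], 26.6])
   ([336, 217], 217, [510.7, -59.4, 78.3], [[509.9, -60.1], [59.9, 32.5], 31.7])
   ([468, 250], 425, [421.3, -415.4, 99.4], [[420.3, -420.9], [53.4, 52.6], 41.2])
   ([326, 252], 60, [412.7, -32.8, 59.9], [[412.6, -31.4], [31.5, 34.4], 0.7])
   ([302, 272], 60, [358.8, 35.0, 95.1], [[357.7, 36.1], [19.5, 20.7], 44.7])
```

View pics/crop0.png

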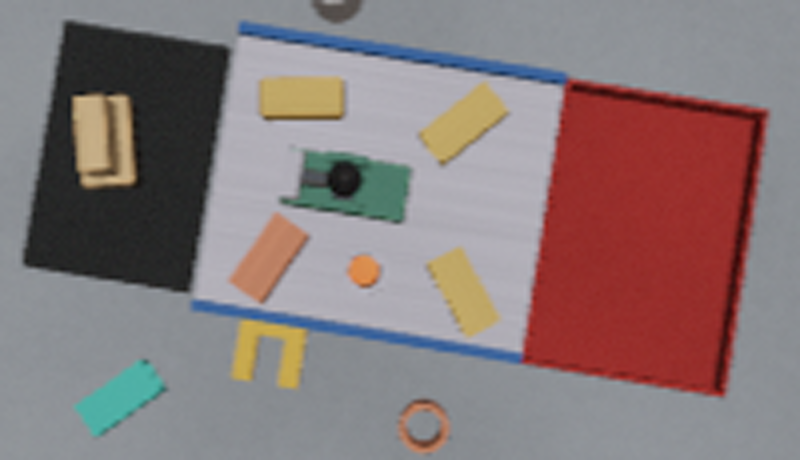

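The enlarged crop confirms the pin: orange handle at crop (363,270), in the front lane. It measures (523,11), against (523.1,11.6) for the bore in the fitted bed frame (yaw -9.3°, centre (581.3,2.0)). I'll move to hover over it.

```bash
python3 -m creep '[[[0,0,0.2,29.1,-59.5,-0.5,0.5],[0,0,0.2,29.1,-59.5,-0.5,0.5],[0,0,0.2,29.1,-59.5,-0.5,0.5],[0,0,0.2,29.1,-59.5,-0.5,0.5],[0,0,0.2,29.1,-59.5,-0.5,0.5],[0,0,0.2,29.1,-59.5,-0.5,0.5],[0,0,0.2,29.1,-59.5,-0.5,0.5],[0,0,0.2,29.1,-59.5,-0.5,0.5],[0,0,0.2,29.1,-59.5,-0.5,0.5],[0,0,0.2,29.1,-59.5,-0.5,0.5],[0,0,0.2,29.1,-59.5,-0.5,0.5],[0,0,0.2,29.1,-59.5,-0.5,0.5],[0,0,0.2,29.1,-59.5,-0.5,0.5],[0,0,0.2,29.1,-59.5,-0.5,0.5],[0,0,0.2,29.1,-59.5,-0.5,0.5],[0,0,0.2,29.1,-59.5,-0.5,0.5],[0,0,0.2,29.1,-59.5,-0.5,0.5],[0,0,0.2,29.1,-59.5,-0.5,0.5],[0,0,0.2,29.1,-59.5,-0.5,0.5]]]'; cat > look.py <<'E'
from seg import *
import sys
im,W=cloud('wrist'); n=sys.argv[1]; save(n+'.png',im); np.savez(n+'.npz',im=im,W=W)
hsv=cv2.cvtColor(im,cv2.COLOR_RGB2HSV).astype(int);H,S,V=hsv[...,0],hsv[...,1],hsv[...,2];z=W[...,2]
for n,c in dict(blue=(H>105)&(H<125)&(S>150)&(z>55),brasscopper=(S>90)&(H<30)&(z>73)&(z<83),ear=(H>18)&(H<32)&(S>120)&(z>44)&(z<56),handle=(H<17)&(S>130)&(z>85),black=(V<50)&(z<20),wood=(z>85)&(H>8)&(H<25)&(S>40),green=(H>60)&(H<90)&(S>80)&(z>90)).items():
    print(n)
    for o in comps(im,W,c,mn=80): print('  ',o)
s=arm.get_state(); print(s['clock'],s['position'],s['orientation'],s['width'],s['contact_force'])
E
python3 look.py w1
```

```text
clock: 1.68
position: [522.4, 12.4, 296.4]
orientation: [0.0, 0.763, 0.647, -0.001]
contact_force: [-0.4, 0.2, -0.2]
width: 0.502
blue
brasscopper
   ([242, 188], 2006, [508.0, -56.9, 78.4], [[509.2, -57.3], [58.3, 27.9], 28.1])
   ([399, 190], 2059, [531.9, 80.3, 78.4], [[533.2, 80.3], [28.3, 58.6], 55.2])
   ([528, 250], 366, [606.1, 191.5, 77.7], [[615.1, 192.5], [18.9, 53.9], 72.7])
   ([279, 298], 786, [620.9, -45.5, 78.4], [[622.8, -49.6], [27.6, 40.8], 42.6])
   ([365, 306], 309, [642.8, 35.9, 78.3], [[644.1, 36.2], [15.8, 21.1], 89.8])
ear
   ([386, 115], 1695, [468.6, 81.1, 50.4], [[465.8, 82.6], [49.0, 42.2], 80.3])
handle
   ([322, 197], 571, [520.6, 12.5, 106.1], [[522.5, 12.1], [18.8, 19.9], 80.8])
   ([150, 282], 180, [483.6, -24.3, 302.5], [[483.7, -23.6], [25.7, 1.5], 80.9])
black
   ([493, 227], 318, [602.8, 187.0, 14.9], [[622.6, 192.7], [34.8, 79.3], 75.6])
wood
   ([322, 198], 603, [521.0, 12.5, 106.1], [[523.0, 12.5], [19.6, 20.7], 79.9])
   ([549, 265], 2139, [611.3, 197.0, 104.7], [[559.5, 149.2], [211.1, 42.5], 43.4])
   ([270, 305], 111, [525.3, -12.8, 252.8]
[... 154 characters left out ...]
314.9], [[496.8, -12.5], [5.8, 21.5], 61.7])
   ([442, 337], 1147, [500.2, 41.4, 315.0], [[505.5, 41.5], [20.8, 5.2], 6.7])
   ([21, 370], 519, [502.5, -65.4, 302.1], [[504.8, -65.7], [3.4, 19.9], 81.8])
   ([231, 362], 83, [520.8, -15.9, 289.3], [[518.3, -15.5], [0.8, 16.5], 80.7])
   ([9, 392], 174, [505.5, -65.8, 307.1], [[505.5, -65.9], [2.7, 11.0], 72.8])
   ([439, 395], 2558, [509.4, 44.4, 322.7], [[519.5, 23.9], [82.7, 30.7], 81.2])
green
   ([348, 243], 312, [568.4, 28.1, 94.3], [[547.1, 31.0], [27.4, 56.2], 81.4])
1.7333 [522.27642115  13.12728987 296.46522075] [ 1.03967069e-05  7.62370666e-01  6.47140130e-01 -7.87813709e-04] 0.49745977867568697 [ 0.16854066 -0.30807504  0.29051967]
```

View pics/w1.png

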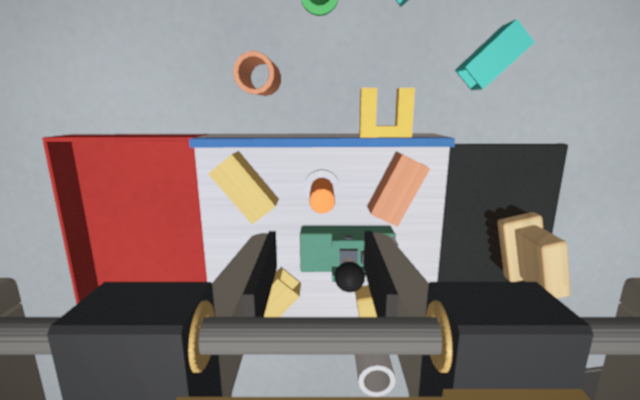

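The wrist view shows the orange pin at (322,197), directly under the tool. It measures (522.7,12.2) with the top at z=106, which matches the expected handle height. The ear's slot is at (387,110), giving a notch at about (465.3,82.3). Next I descend, staying above the offcut tops, and close.

```bash
python3 -m creep '[[[0,0,0,0,-0.05,-3,0.62],[0,0,0,0,-0.05,-6,0.62],[0,0,0,0,-0.05,-9,0.62],[0,0,0,0,-0.05,-11.5,0.62],[0,0,0,0,-0.05,-13,0.62],[0,0,0,0,-0.05,-13,0.62],[0,0,0,0,-0.05,-13,0.8],[0,0,0,0,-0.05,-13,0.9],[0,0,0,0,-0.05,-13,0.9],[0,0,0,0,-0.05,-13,0.9],[0,0,0,0,-0.05,-13,0.9]]]' 40
```

```text
clock: 2.65
position: [522.8, 13.1, 167.6]
orientation: [0.0, 0.762, 0.647, 0.0]
contact_force: [-0.0, 0.7, 3.8]
width: 0.231
```

```bash
python3 -m creep '[[[0,0,0,0,0,1.5,0.9],[0,0,0,0,0,3.5,0.9],[0,0,0,0,0,6,0.9],[0,0,0,0,0,9,0.9],[0,0,0,-1.5,1.8,9,0.9],[0,0,0,-3.6,4.4,9,0.9],[0,0,0,-5.8,7,9,0.9],[0,0,0,-5.8,7,9,0.9],[0,0,0,-5.8,7,9,0.9],[0,0,0,-5.8,7,9,0.9]]]'; python3 look.py w2 | tail -1; python3 - <<'E'
from h import *
D=np.load('w2.npz');im=D['im'];W=D['W']
hsv=cv2.cvtColor(im,cv2.COLOR_RGB2HSV).astype(int);H,S,V=hsv[...,0],hsv[...,1],hsv[...,2];z=W[...,2]
a=np.radians(-9.3);R=np.array([[np.cos(a),-np.sin(a)],[np.sin(a),np.cos(a)]])
B=(W[...,:2]-[581.3,2])@R
m=(H>18)&(H<32)&(S>120)&(z>44)&(z<56)
for x0 in range(-150,-104,6):
    k=m&(B[...,0]>=x0)&(B[...,0]<x0+6)
    y=np.sort(B[k][:,1]); 
    if len(y)>5:
        g=np.diff(y);i=g.argmax();print(x0,len(y),y[0],y[i],y[i+1],y[-1])
m=(H<17)&(S>130)&(z>130)&(z<235);p=W[m];print(len(p),np.nanmean(p,0),np.nanmin(p,0),np.nanmax(p,0))
E
```

```text
clock: 3.48
position: [465.2, 82.7, 258.1]
orientation: [0.001, 0.762, 0.647, 0.001]
contact_force: [-0.2, 0.4, -1.0]
width: 0.23
3.5333 [465.43552032  82.30208808 258.00194991] [7.74416682e-04 7.62619322e-01 6.46846851e-01 5.66346872e-04] 0.23021099276148432 [-0.44598982  0.54598978 -1.67058258]
-150 219 37.6747991040254 49.596046950092045 71.5908761082148 83.56612817940463
-144 196 37.39346642655048 49.52591221414522 71.60632773471056 83.62656706334329
-138 212 37.37706788231875 49.49469819593266 70.82081851394632 83.81041497397119
-132 201 38.105977457384185 49.40278684227806 70.86923333079717 83.77089656717766
-126 194 37.97342151302506 50.15563739090474 70.91089645478702 83.17318998441863
-120 223 37.03990686267351 56.15283402618152 63.245217004913144 84.17645560146798
-114 121 36.83377966440032 45.7222208885216 72.76455052899645 84.32161776609799
-108 22 36.790869952854905 38.63842420504785 79.82902253864282 84.37236121373293
2737 [461.71088746  81.96497171 188.57329193] [454.44238599  69.94435919 152.30440922] [476.76925001  92.55143395 205.22640505]
```

View pics/w2.png

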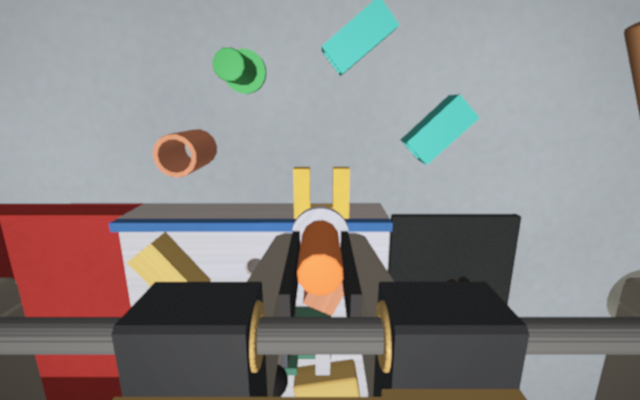

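The collar at (320,215) lines up with the slot, columns 310–333, and the slot centre is bed y=60.4. I'll lower it.

```bash
python3 -m creep '[[[0,0,0,0,0.05,-3,0.9],[0,0,0,0,0.05,-5,0.9],[0,0,0,0,0.05,-6,0.9],[0,0,0,0,0.05,-7,0.9],[0,0,0,0,0.05,-8,0.9],[0,0,0,0,0.05,-8.7,0.9],[0,0,0,0,0.05,-9,0.9],[0,0,0,0,0.05,-9,0.9],[0,0,0,0,0.05,-9,0.9]]]'
```

```text
clock: 4.28
position: [465.9, 82.8, 168.3]
orientation: [0.001, 0.763, 0.647, 0.001]
contact_force: [0.7, -0.8, -2.0]
width: 0.229
```

```bash
python3 -m creep '[[[0,0,0,0,0,0,0.7],[0,0,0,0,0,0,0.6],[0,0,0,0,0,0,0.6],[0,0,0,0,0,0.5,0.6],[0,0,0,0,0,2,0.6],[0,0,0,0,0,5,0.6],[0,0,0,0,0,9,0.6],[0,0,0,0,0,12,0.6],[0,0,0,0,0,13,0.6],[0,0,0,0,0,13,0.4]]]'; python3 look.py w3 | egrep -A1 'handle|^[0-9]'; python3 - <<'E'
from h import *
D=np.load('w3.npz');im=D['im'];W=D['W']
hsv=cv2.cvtColor(im,cv2.COLOR_RGB2HSV).astype(int);H,S,V=hsv[...,0],hsv[...,1],hsv[...,2];z=W[...,2]
a=np.radians(-9.3);R=np.array([[np.cos(a),-np.sin(a)],[np.sin(a),np.cos(a)]])
B=(W[...,:2]-[581.3,2])@R-[-128,60.5]
m=(H<17)&(S>130)&(np.abs(B).max(-1)<40)
for lo in range(55,115,10):
    k=m&(z>lo)&(z<=lo+10); 
    if k.sum()>10: print(lo,k.sum(),B[k].min(0),B[k].max(0))
k=(np.abs(B).max(-1)<25)&(z>52)&(z<59)&(S<80);print('collar',k.sum(),B[k].min(0),B[k].max(0),np.median(z[k]))
E
```

```text
clock: 5.12
position: [467.2, 83.1, 301.4]
orientation: [0.002, 0.763, 0.647, 0.004]
contact_force: [0.7, 0.5, -0.1]
width: 0.449
handle
   ([318, 192], 577, [464.1, 81.8, 106.2], [[466.0, 81.5], [20.3, 20.5], 86.4])
--
5.1667 [466.08288096  82.97178483 299.19185583] [0.00130039 0.76261106 0.646852   0.0022746 ] 0.4929329176978914 [-0.33242821 -0.59538636 -0.07921003]
65 42 [-8.77493119 -6.64372933] [39.40593077 11.13840596]
75 45 [-8.84432248 -8.223356  ] [39.47770639  9.96916599]
85 47 [-8.75642006 -8.93279705] [-4.13439573  7.6570916 ]
95 68 [ -8.92701127 -10.29719684] [8.90176093 9.73884988]
105 462 [ -8.6736559  -10.95812529] [11.32067026  8.8747712 ]
collar 433 [-15.15055118 -23.90121781] [22.50438183 24.39962104] 56.31540993937392
```

The pin hangs in the notch: top at z=106, collar at 56, and less than 2 mm off sideways. On to the brush.

```bash
python3 -m creep '[[[0,0,0,3,2.5,0.2,0.4],[0,0,0,6,5,0.2,0.4],[0,0,0,9,7.5,0.2,0.4],[0,0,0,12,9.5,0.2,0.4],[0,0,0,15,11.2,0.2,0.4],[0,0,0,15,11.2,0.2,0.4],[0,0,0,15,11.2,0.2,0.4],[0,0,0,15,11.2,0.2,0.4],[0,0,0,15,11.2,0.2,0.4]]]'; python3 look.py w4; python3 - <<'E'
from h import *
D=np.load('w4.npz');im=D['im'];W=D['W'];z=W[...,2]
k=(abs(W[...,0]-617)<70)&(abs(W[...,1]-197)<70)
for lo,hi in((99,112),(53,63)):
    p=W[k&(z>lo)&(z<hi)];print(lo,len(p),np.median(p[:,2]),cv2.minAreaRect(p[:,:2].astype(np.float32)))
E
```

```text
clock: 5.92
position: [614.9, 193.8, 300.1]
orientation: [0.001, 0.763, 0.646, 0.001]
contact_force: [-0.8, 0.7, 0.2]
width: 0.603
blue
brasscopper
   ([164, 40], 143, [472.5, 90.1, 78.4], [[471.3, 87.6], [7.0, 19.4], 52.5])
   ([20, 122], 1879, [515.3, -51.7, 78.3], [[510.3, -56.2], [57.5, 28.9], 29.0])
   ([177, 118], 2352, [532.7, 82.6, 78.4], [[533.3, 81.5], [27.8, 59.4], 55.1])
   ([62, 246], 1805, [628.6, -55.6, 78.4], [[629.4, -57.5], [27.2, 61.8], 38.3])
   ([186, 244], 1710, [646.1, 60.0, 78.3], [[646.8, 58.7], [27.5, 58.7], 0.4])
ear
   ([183, 42], 926, [471.4, 100.2, 50.3], [[464.4, 83.2], [47.9, 41.1], 80.5])
   ([43, 108], 124, [502.1, -45.7, 54.8], [[503.9, -46.7], [58.8, 5.3], 28.6])
   ([395, 393], 194, [878.4, 237.3, 49.4], [[879.2, 233.4], [71.2, 5.2], 89.5])
handle
   ([142, 31], 1019, [468.7, 85.1, 105.9], [[467.2, 82.2], [21.0, 20.5], 81.7])
black
wood
   ([142, 30], 1077, [468.4, 84.8, 105.9], [[467.1, 82.1], [21.6, 21.0], 54.3])
   ([332, 197], 1708, [616.3, 202.2, 105.2], [[619.0, 202.2], [54.1, 22.0], 4.7])
   ([7, 309], 103, [577.8, 118.7, 305.3], [[576.5, 1
[... 302 characters left out ...]
6, 306.0], [[603.0, 114.8], [2.1, 5.0], 70.4])
   ([465, 395], 2623, [602.8, 230.0, 326.4], [[717.1, 201.4], [111.1, 241.1], 81.8])
green
   ([120, 173], 333, [569.0, 29.1, 94.3], [[568.9, 28.7], [31.1, 7.3], 80.4])
   ([130, 210], 224, [601.4, 28.4, 94.3], [[597.6, 25.7], [27.4, 13.7], 82.3])
5.9667 [615.10575318 193.86858015 300.80142366] [0.00108346 0.76294638 0.64645882 0.00162216] 0.5996284151479419 [-0.35191593  0.32045553  0.51205541]
99 1639 105.23080623042091 ((619.0433349609375, 202.25973510742188), (53.981136322021484, 22.012130737304688), 4.716419219970703)
53 1078 58.08587766495722 ((618.73583984375, 202.16871643066406), (65.38385772705078, 37.99197006225586), 4.512423038482666)
```

View pics/w4.png

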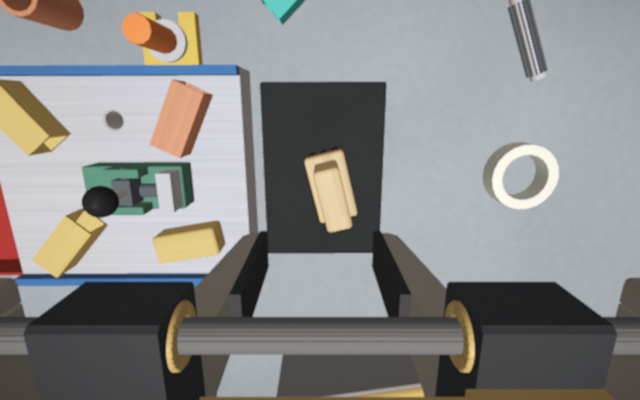

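The pin is parked in the ear at (175,40). The brush at (332,197) measures (619,202.2) with yaw +4.6°, and its 54×22 top at z=105 matches.

```bash
python3 -m creep '[[[0,0,0.12,0.4,0.85,-3,0.4],[0,0,0.244,0.4,0.85,-6,0.4],[0,0,0.244,0.4,0.85,-9,0.4],[0,0,0.244,0.4,0.85,-12,0.4],[0,0,0.244,0.4,0.85,-14,0.4],[0,0,0.244,0.4,0.85,-14.6,0.4],[0,0,0.244,0.4,0.85,-14.6,0.4],[0,0,0.244,0.4,0.85,-14.6,0.7],[0,0,0.244,0.4,0.85,-14.6,0.9],[0,0,0.244,0.4,0.85,-14.6,0.9],[0,0,0.244,0.4,0.85,-14.6,0.9],[0,0,0.244,0.4,0.85,-14.6,0.9],[0,0,0.244,0.4,0.85,-14.6,0.9]]]' 60
```

```text
clock: 7.05
position: [619.4, 202.6, 155.6]
orientation: [0.001, 0.679, 0.735, 0.002]
contact_force: [-0.6, -0.4, 2.6]
width: 0.237
```

```bash
python3 -m creep '[[[0,0,0,0,0,1.5,0.9],[0,0,0,0,0,3.5,0.9],[0,0,-0.12,-2,-1.2,4.5,0.9],[0,0,-0.241,-4.5,-2.7,4.5,0.9],[0,0,-0.241,-7.2,-4.3,4.4,0.9],[0,0,-0.241,-7.2,-4.3,4.2,0.9],[0,0,-0.241,-7.2,-4.3,4.2,0.9],[0,0,-0.241,-7.2,-4.3,4.2,0.9],[0,0,-0.241,-7.2,-4.3,4.2,0.9]]]'; python3 - <<'E'
from h import *
im,W=cloud('top');np.savez('t1.npz',im=im,W=W)
s=arm.get_state();p=s['position'];a=np.radians(-9.3);c,q=np.cos(a),np.sin(a)
print('bed',(np.array([[c,q],[-q,c]])@(p[:2]-[581.3,2])),p[2]-145.6, np.degrees(2*np.arctan2(s['orientation'][2],s['orientation'][1])))
E
```

```text
clock: 7.8
position: [548.4, 160.3, 197.8]
orientation: [0.002, 0.762, 0.648, 0.003]
contact_force: [-0.1, -0.4, -0.9]
width: 0.234
bed [-58.13451005 150.81791144] 52.0992237793877 80.76725987706014
```

```bash
python3 -m creep '[[[0,0,0,-0.29,-1.48,0,0.9],[0,0,0,-0.54,-2.96,0,0.9],[0,0,0,-0.78,-4.44,0,0.9],[0,0,0,-1.02,-5.92,0,0.9],[0,0,0,-1.26,-7.4,0,0.9],[0,0,0,-1.5,-8.88,0,0.9],[0,0,0,-1.75,-10.36,0,0.9],[0,0,0,-1.99,-11.84,0,0.9],[0,0,0,-2.23,-13.32,0,0.9],[0,0,0,-2.48,-14.8,0,0.9],[0,0,0,-2.72,-16.28,0,0.9],[0,0,0,-2.96,-17.76,0,0.9],[0,0,0,-3.2,-19.24,0,0.9]]]'; python3 - <<'E'
from h import *
im,W=cloud('top');save('t2.png',cv2.resize(im[125:280,220:430],None,fx=3,fy=3,interpolation=cv2.INTER_CUBIC))
s=arm.get_state();p=s['position'];a=np.radians(-9.3);c,q=np.cos(a),np.sin(a)
print('bed',(np.array([[c,q],[-q,c]])@(p[:2]-[581.3,2])),p[2]-145.6, np.degrees(2*np.arctan2(s['orientation'][2],s['orientation'][1])))
im,W=cloud('scene');save('s2.png',cv2.resize(im[120:280,220:430],None,fx=3,fy=3,interpolation=cv2.INTER_CUBIC))
E
```

```text
clock: 8.93
position: [515.7, -34.2, 197.8]
orientation: [0.002, 0.762, 0.647, 0.003]
contact_force: [0.4, 1.9, -1.5]
width: 0.233
bed [-58.92275972 -49.96303368] 52.188367478601236 80.45944209815684
```

View pics/s2.png

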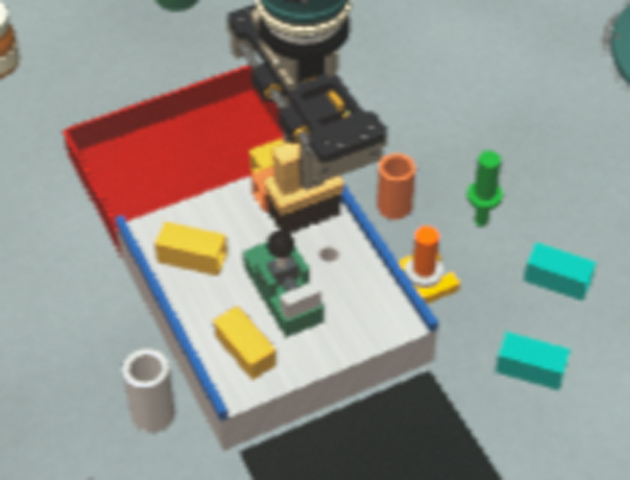

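The scene crop shows the brush at (300,185) pushing the brass and copper pieces at (262,175) toward the tray. The pin stands in the ear at (427,255). I'll continue the stroke.

```bash
python3 -m creep '[[[0,0,0,-0.2,-1.2,0,0.9],[0,0,0,-0.4,-2.4,0,0.9],[0,0,0,-0.6,-3.6,0,0.9],[0,0,0,-0.8,-4.8,0,0.9],[0,0,0,-1,-6,0,0.9],[0,0,0,-1.2,-7.2,0,0.9],[0,0,0,-1.4,-8.4,0,0.9],[0,0,0,-1.6,-9.6,0,0.9],[0,0,0,-1.6,-9.6,0,0.9],[0,0,0,-1.6,-9.6,0,0.9]]]'; python3 look.py w5 | tail -1; python3 - <<'E'
from h import *
im,W=cloud('scene');save('s3.png',np.hstack([cv2.resize(im[130:280,230:400],None,fx=2.3,fy=2.3),cv2.resize(cv2.cvtColor(cv2.imread('pics/w5.png'),cv2.COLOR_BGR2RGB),(552,345))])[:, :800])
E
```

```text
clock: 9.87
position: [499.2, -132.5, 197.7]
orientation: [0.002, 0.764, 0.645, 0.002]
contact_force: [-0.2, 1.3, -0.6]
width: 0.235
9.9167 [ 499.38340287 -131.76535473  197.71185721] [0.00176529 0.76363255 0.64564539 0.00205685] 0.23392888486205984 [ 0.14543252 -0.51990988 -1.37185013]
```

View pics/s3.png

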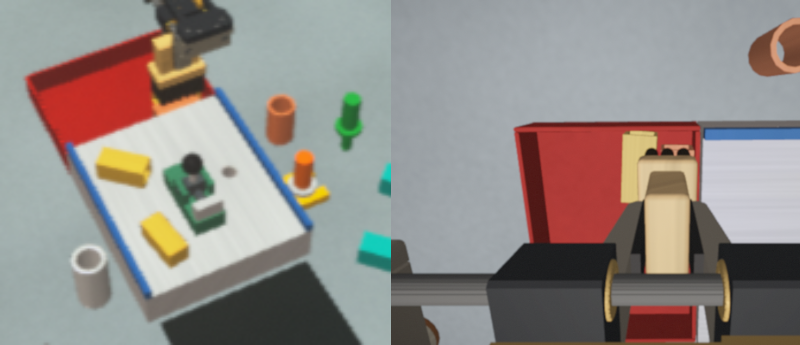

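Both front-lane offcuts have gone over the edge, though the copper one is partly hidden under the brush. I'll lift high over the knob and go to the rear lane start, then check the tray from above.

```bash
python3 -m creep '[[[0,0,0,0,0,3,0.9],[0,0,0,0,0,7,0.9],[0,0,0,0,0,10.5,0.9],[0,0,0,2,3.5,10.5,0.9],[0,0,0,4,6.8,10.5,0.9],[0,0,0,6,10,10.5,0.9],[0,0,0,8,13.3,10.5,0.9],[0,0,0,10,16.6,10.5,0.9],[0,0,0,12,20,10.5,0.9],[0,0,0,14,23.2,10.5,0.9],[0,0,0.005,16.4,27.2,10.5,0.9],[0,0,0.005,16.4,27.2,8,0.9],[0,0,0.005,16.4,27.2,5,0.9],[0,0,0.005,16.4,27.2,2,0.9],[0,0,0.005,16.4,27.2,0,0.9],[0,0,0.005,16.4,27.2,0,0.9],[0,0,0.005,16.4,27.2,0,0.9],[0,0,0.005,16.4,27.2,0,0.9]]]'; cat > tray.py <<'E'
from h import *
import sys
im,W=cloud('top');save(sys.argv[1]+'.png',cv2.resize(im[125:280,220:430],None,fx=3,fy=3,interpolation=cv2.INTER_CUBIC))
s=arm.get_state();p=s['position'];a=np.radians(-9.3);c,q=np.cos(a),np.sin(a)
R=np.array([[c,q],[-q,c]])
print('bed',(R@(p[:2]-[581.3,2])),p[2]-145.6, np.degrees(2*np.arctan2(s['orientation'][2],s['orientation'][1])))
B=(W[...,:2]-[581.3,2])@R.T; z=W[...,2]
k=(abs(B[...,0])<100)&(B[...,1]<-124)&(B[...,1]>-262)&(z>12)
n,l,st,ce=cv2.connectedComponentsWithStats(k.astype(np.uint8))
for i in range(1,n):
    if st[i,4]>20: print(ce[i],st[i,4],B[l==i].min(0),B[l==i].max(0),np.percentile(z[l==i],[5,50,95]),im[l==i].mean(0))
E
python3 tray.py t3
```

```text
clock: 11.47
position: [664.2, 141.4, 199.2]
orientation: [0.002, 0.762, 0.648, 0.003]
contact_force: [-0.2, 0.6, -1.2]
width: 0.235
bed [ 59.59866978 150.8658639 ] 54.19982086767513 80.79191100700572
[363.85377358 222.12264151] 424 [ -96.91210418 -188.96352281] [ -24.04911679 -124.07115493] [28.49493054 32.29984327 36.62306117] [190.81839623 145.08726415 100.00707547]
```

View pics/t3.png

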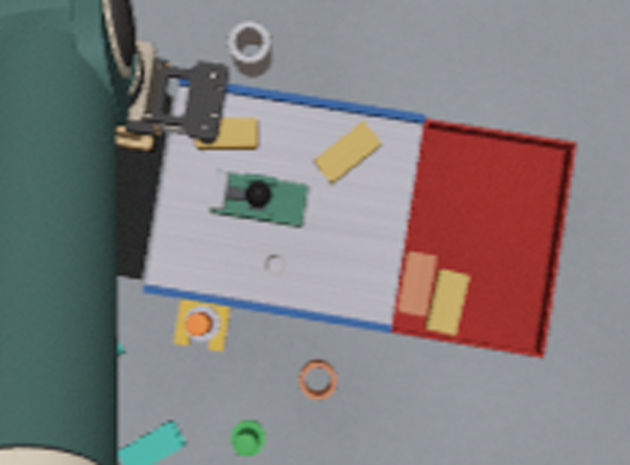

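Both front-lane offcuts lie flat in the tray at (418,284) and (448,302), with tops at z≈32. Now the rear lane.

```bash
python3 -m creep '[[[0,0,0,-0.29,-1.48,-0.1,0.9],[0,0,0,-0.54,-2.96,-0.1,0.9],[0,0,0,-0.78,-4.44,-0.1,0.9],[0,0,0,-1.02,-5.92,-0.1,0.9],[0,0,0,-1.26,-7.4,-0.1,0.9],[0,0,0,-1.5,-8.88,-0.1,0.9],[0,0,0,-1.75,-10.36,-0.1,0.9],[0,0,0,-1.99,-11.84,-0.1,0.9],[0,0,0,-2.23,-13.32,-0.1,0.9],[0,0,0,-2.48,-14.8,-0.1,0.9],[0,0,0,-2.72,-16.28,-0.1,0.9],[0,0,0,-2.96,-17.76,-0.1,0.9],[0,0,0,-3.2,-19.24,-0.1,0.9]]]'; python3 tray.py t4
```

```text
clock: 12.6
position: [632.1, -52.8, 198.6]
orientation: [0.002, 0.762, 0.648, 0.003]
contact_force: [0.2, 0.7, -0.8]
width: 0.233
bed [ 59.1097754  -50.53094205] 53.11064575487302 80.55189204762374
[371.03435115 174.43129771] 262 [  27.48340813 -172.20900003] [  89.2949076  -124.00973837] [ 49.52881695 241.06360318 243.83079692] [104.83206107  92.92748092  80.57633588]
[365.72       222.63714286] 350 [ -96.9418291  -189.43391551] [ -24.18040578 -133.30731611] [28.17410955 32.31609192 35.52720878] [192.99142857 151.29714286 102.12571429]
```

```bash
python3 -m creep '[[[0,0,0,-0.2,-1.2,0,0.9],[0,0,0,-0.4,-2.4,0,0.9],[0,0,0,-0.6,-3.6,0,0.9],[0,0,0,-0.8,-4.8,0,0.9],[0,0,0,-1,-6,0,0.9],[0,0,0,-1.2,-7.2,0,0.9],[0,0,0,-1.4,-8.4,0,0.9],[0,0,0,-1.6,-9.6,0,0.9],[0,0,0,-1.6,-9.6,0,0.9],[0,0,0,-1.6,-9.6,0,0.9],[0,0,0,-1.6,-9.6,3,0.9],[0,0,0,-1.6,-9.6,7,0.9],[0,0,0,-1.6,-9.6,10.5,0.9],[0,0,0,-1,-6,10.5,0.9],[0,0,0,-0.4,-2.4,10.5,0.9],[0,0,0,0.3,1.6,10.5,0.9],[0,0,0,1,5.6,10.5,0.9],[0,0,0,1.6,9.6,10.5,0.9],[0,0,0,1.6,9.6,10.5,0.9]]]'; python3 tray.py t5
```

```text
clock: 14.23
position: [647.5, 51.7, 303.3]
orientation: [0.001, 0.758, 0.652, 0.004]
contact_force: [-0.1, 1.4, -1.8]
width: 0.237
bed [57.88418214 54.876926  ] 157.58786780314696 81.2028450486553
[377.84293194 176.72251309] 191 [  50.25034023 -202.67400626] [  99.34892448 -149.59505077] [23.5755018  46.82641791 67.0202477 ] [159.2617801  125.77486911  71.37696335]
[373.85714286 200.10084034] 119 [ -10.76076608 -190.93838026] [  23.96069526 -155.79561746] [24.87500949 63.51917145 66.99500468] [178.10084034 148.37815126  90.07563025]
[363.86052009 222.12765957] 423 [ -96.89487562 -189.65657102] [ -24.20987569 -124.17523231] [28.41588786 32.3096249  36.82920339] [192.05200946 146.31914894 100.96926714]
```

View pics/t5.png

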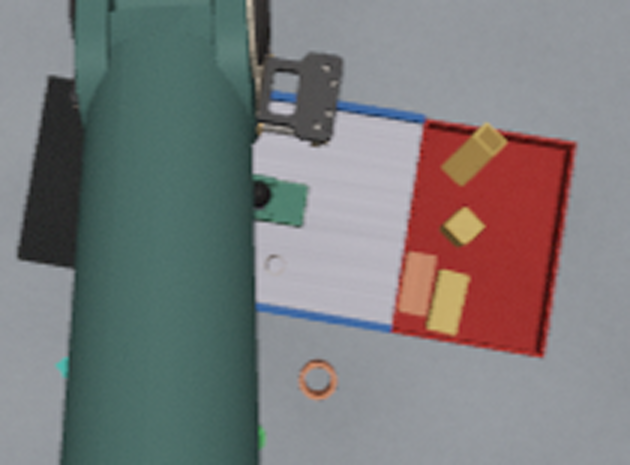

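All four are in the tray. One stands on end at (464,226), top z≈64, so its centre is at about 34. One leans on the rear wall at (475,155), reaching z≈67. Both centres are inside and below 60 mm. Now the brush goes back.

```bash
python3 -m creep '[[[0,0,0,-0.8,3.5,0,0.9],[0,0,0,-1.6,7,0,0.9],[0,0,0,-2.4,10.5,0,0.9],[0,0,0,-3.3,14.4,-1,0.9],[0,0,0,-3.3,14.4,-5,0.9],[0,0,0,-3.3,14.4,-9,0.9],[0,0,0,-3.3,14.4,-12,0.9],[0,0,0,-3.3,14.4,-13.5,0.9],[0,0,0,-3.3,14.4,-13.5,0.9],[0,0,0,-3.3,14.4,-13.5,0.9],[0,0,0,-3.3,14.4,-13.5,0.9]]]'
```

```text
clock: 15.2
position: [615.3, 190.8, 169.7]
orientation: [0.002, 0.759, 0.651, 0.004]
contact_force: [0.4, -0.1, -1.3]
width: 0.231
```

```bash
python3 -m creep '[[[0,0,0,0,0.3,-0.6,0.9],[0,0,0,0,0.3,-1,0.9],[0,0,0,0,0.3,-1.3,0.9],[0,0,0,0,0.3,-1.4,0.9],[0,0,0,0,0.3,-1.4,0.9]]]'
```

```text
clock: 15.62
position: [615.3, 193.9, 155.8]
orientation: [0.002, 0.759, 0.651, 0.004]
contact_force: [-0.1, 0.3, -1.8]
width: 0.232
```

```bash
python3 -m creep '[[[0,0,0,0,0,0,0.75],[0,0,0,0,0,0,0.6],[0,0,0,0,0,0,0.5],[0,0,0,0,0,0,0.4],[0,0,0,0,0,0.5,0.4],[0,0,0,0,0,2,0.4],[0,0,0,0,0,5,0.4],[0,0,0,0,0,9,0.4],[0,0,0,0,0,13,0.4],[0,0,0,0,0,15,0.4],[0,0,0,0,3,15,0.4],[0,0,0,-2,7,15,0.4],[0,0,0,-4,11,15,0.4],[0,0,0,-6,15,15,0.4],[0,0,0,-8,18,15,0.4],[0,0,0,-8,18,15,0.4],[0,0,0,-8,18,15,0.4],[0,0,0,-8,18,15,0.4]]]'; python3 tray.py t6; python3 - <<'E'
from h import *
a=np.radians(-9.3);c,q=np.cos(a),np.sin(a);R=np.array([[c,q],[-q,c]])
im,W=cloud('top')
save('full6.png',cv2.resize(im[125:290,160:500],None,fx=2.3,fy=2.3))
B=(W[...,:2]-[581.3,2])@R.T; z=W[...,2]
def rep(n,x,y,r,lo,hi):
    k=(abs(B[...,0]-x)<r)&(abs(B[...,1]-y)<r)&(z>lo)&(z<hi)
    p=W[k]
    if len(p)>5: print(n,len(p),cv2.minAreaRect(p[:,:2].astype(np.float32)),np.median(p[:,2]))
rep('brushtop',0,195,60,98,112);rep('back',0,195,60,50,65);rep('pin',-128,60.5,25,98,112);rep('knob',0,22,30,118,140)
D=np.load('top0.npz');W=D['W'];B=(W[...,:2]-[581.3,2])@R.T;z=W[...,2];rep('knob0',0,22,30,118,140)
E
```

```text
clock: 17.12
position: [535.4, 373.5, 306.1]
orientation: [0.003, 0.759, 0.651, 0.004]
contact_force: [0.4, -0.2, -0.2]
width: 0.599
bed [-104.26729499  358.14477215] 160.4964702024116 81.0787263737778
[377.875      176.75520833] 192 [  49.70513584 -202.31227316] [  99.33584304 -149.91579574] [23.71867143 47.4927785  67.11614527] [156.15625    123.0625      69.52083333]
[373.87288136 200.1440678 ] 118 [ -10.50599659 -191.23639597] [  23.99305659 -155.705739  ] [25.21574735 63.7991455  66.97365977] [175.16101695 145.72033898  87.83898305]
[363.80660377 222.09669811] 424 [ -96.90857193 -189.3320078 ] [ -24.1909595  -124.04218995] [28.54480969 32.24157173 36.73622276] [188.73349057 143.00235849  98.45754717]
brushtop 151 ((616.0413818359375, 190.73760986328125), (22.089630126953125, 53.49102783203125), 79.84408569335938) 104.92580378004914
back 111 ((615.8391723632812, 189.87353515625), (36.30039978027344, 65.86263275146484), 80.38420867919922) 57.6662668720021
pin 49 ((467.7525329589844, 79.34095001220703), (19.70588493347168, 19.169647216796875), 34.65750503540039) 105.93919375585278
knob 67 ((585.6780395507812, 22.901512145996094), (22.225780487060547, 21.831321716308594), 0.5737975239753723) 130.67078281592683
knob0 67 ((585.6180419921875, 22.968244552612305), (21.78174591064453, 22.265926361083984), 89.55377960205078) 130.79116938068478
```

View pics/full6.png

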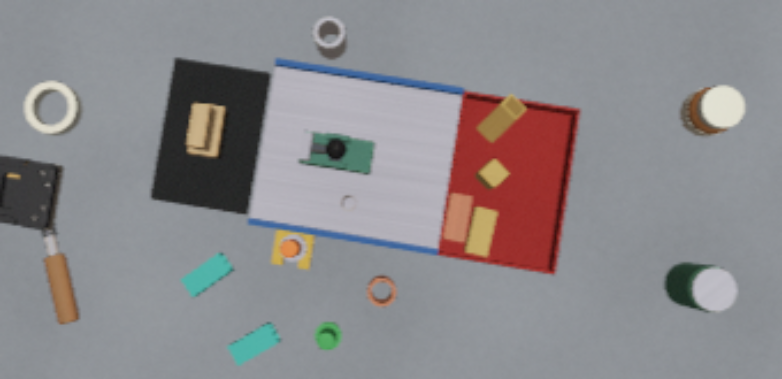

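The final view shows the pin in the ear at (291,248), the brush upright on the mat at (206,129), all four offcuts in the tray, and the knob unmoved. I'm handing in.

```bash
python3 -c "
from workcell import arm
print(arm.finish_job(), arm.get_state()['clock'])"
```

```text
the job is handed in; nothing more can be done
the job is handed in; nothing more can be done
```

The job is handed in after about 17 s on the robot's clock, of the 72 s allowed; the system gave no verdict.

I parked the orange pin in the notch, swept both lanes with the brush (front first, then rear), and stood the brush back on the mat.

Last checks:
- **Pin:** upright in the slot, with its top at z=106 and collar at 56, which is the expected height. The two cameras disagreed slightly on its position: the wrist view put it about 1–2 mm off the notch centre, the final top view about 2–4 mm. Both are inside the limits.
- **Offcuts:** all four centres are inside the tray and below 60 mm, and successive pictures showed no movement. Two lie flat. One stands on end, with its centre at about 34 mm. One leans on the rear wall, reaching about 67 mm, with its centre estimated at about 45 mm.
- **Brush:** standing on the mat, bristles down, about 4 mm from the mat's centre.
- **Jaw lever:** the knob is within 0.1 mm of where it started.
- **Bystanders:** they look unmoved in the final picture; I did not measure them again. Contact forces were not logged during the moves, but the end-of-move readings stayed under 4 N.

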